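# Tip the last desiccant canisters into the pan's corner

## Robot

A 6-joint arm with a two-finger parallel gripper is mounted at the origin on a cart in front of the work surface, level with it; the furniture and walls round the work are solid. World frame = base frame: x ahead of the robot, y to its left, z up, the work surface at z = 0. Lengths are in mm, angles in degrees, forces in N, time in s.
With the tool pointing down it reaches from about 300 to 850 mm from the base axis. Payload 4.2 kg.
Tool frame: the origin (TCP) lies at the very end of the fingers, on their centre line; the grasp point (between the pads) lies 19 mm behind it; z points along the fingers, y is the line along which they close (so a half turn about z gives the same grasp; the last joint's range is limited). The gripper opens to 91 mm and grips with 3 to 60 N. Pads are 32 mm wide; open, the fingers measure 118 mm over their backs; the gripper's body (76 mm by 178 mm) begins 60 mm behind the grasp point.
Start: joints at [-67.552, 18.312, 89.639, -0, 72.044, -1.146], TCP at [230.155, -526.948, 188.176] pointing down, gripper open.
Joint ranges: [-177.97, 177.97], [-48.28, 115.42], [12.27, 149.76], [-77.06, 257.06], [2.81, 150.46], [-146.56, 146.56]. Speed limits (degrees/s): [147.25, 147.25, 180, 180, 180, 180].

## Interface

Orientations are given as [roll, pitch, yaw] about the fixed x, y, z axes, in that order (R = Rz(yaw) Ry(pitch) Rx(roll)).
In Python, from workcell import env, eyes gives the robot as it stands.
- The arm moves only by the tool send_rows, never from a script. Its argument "targets" is text: rows parted by semicolons, each of 7 numbers parted by spaces: the shift along the tool's x, y, z in m, then the turn, a rotation vector about the tool's x, y, z in degrees, then the opening in per cent of the stroke, from 0 (shut) to 100 (fully open). A call has 1 to 12 rows; each row is the pose to reach, as a shift and turn from the pose commanded when the call began, along the tool's axes at that moment; what a row does not reach only later rows make up. A row lasts 1/12 s, in which the tool goes at most 41.7 mm and 7.16 degrees, less where a joint would pass 70% of its speed; a pose out of reach is approached as far as the arm can. A call with a gripper value outside its range is refused whole. The fingers move at their own pace and stop on an object; "grip_force" is the grip in N (left out, the last holds). Time passes only in rows, so rows that repeat a pose let the fingers close. It gives the time, the measured TCP pose, the force, the opening and the grip force at its end, in the units of the state.
- env.state(): the state, without advancing time (a new reading comes with each control period).
- eyes.grab_frame(name): name is "scene" or "top" or "wrist"; returns a dict with "image" (400x640x3 uint8, blue, green, red), "fovy" (degrees; the focal length in pixels is half the picture's height over the tangent of half this angle, whatever the lens; pixels are square), "cx", "cy" (the principal point, pixels), "eye" and "attitude" of the camera in the world. Camera axes: x right, y up, looking along -z (the intrinsics and any distortion apply to the point x, -y, -z); pixel columns grow to the right and rows downward; lengths in mm; the calibration is good to about 2 mm. A picture is of the moment at which its call begins. There is no depth.
- env.job_done(): hands the job in; it is judged then, once.
The state is a dict: "time_s": time; "qpos": joint angles; "qvel": joint speeds; "effort": joint torques, N m; "ee_pos": TCP position; "ee_rot": TCP orientation; "force": force on the tool from outside, world axes, zero at the start; "torque": the same for the moment, N m; "gripper_width": finger opening in mm; "gripper_force": force on a finger pad.
Only numpy, scipy, OpenCV 4.12 (cv2) and the standard library are available. Lean on these libraries where they do the work, as an engineer would, in place of code of your own. Each camera call takes 0.05 s, during which the arm holds its last target. There are 200 camera calls.

## Task

Push the steel pan fully home in the tipping cradle, then turn the small catch right round across the pan's end so that the pan cannot slide out, and then lift the cradle by its black handle until all four white desiccant canisters have slid together into the pan's lowest corner, where they can be picked out. Do not let go: finish while the fingers still hold the handle up and the pan tipped with the canisters lying in that corner. Leave the other things on the cabinet alone.

Things in the scene. Friction and masses are not known exactly. Their poses are not given: they have to be found in the camera images.
- stand: fixed foot of the tipping stand, steel plate 205 x 136 x 6 mm. Origin on the cabinet top below the centre of the seated pan, z up. +y: the way the pan is pushed in (about to the robot's left); +x about away from the robot. The cradle tips on a level diagonal hinge along (1,-1,0)/sqrt2 of this frame; uphill is (1,1,0)/sqrt2.
- cradle (a joint): tipping angle, rad: 0 = level, on its bumper; grows as the handle is lifted, stop at 0.8. Free hinge: unheld it falls back to level; lifting takes about 6 N at the handle. The canisters (friction about 0.16 on the steel) begin to slide near 0.25, lie in the corner by 0.45 to 0.6, and stay in the pan up to the stop.
- cradle_hinge (a point): point on the cradle's hinge line, 34 mm above the cabinet top, at (-67, -67, 34) mm in the stand's frame, under the near right corner of the seated pan
- seat (a point): point on the cradle's bed, 46 mm above the cabinet top, where the pan's origin lies when home (or up to 1.5 mm beyond in +y, at the end stop); axes as the stand's, tipping with the cradle. Guides 22 mm high at x = +-51 mm leave the pan 2 mm a side; the mouth is the -y end.
- pan: open steel pan, body 98 x 164 mm (x, y), 64 mm high, wall 2 mm, flat rim on top overhanging 6 mm all round; 0.3 kg, loose. Origin: centre of its underside, axes as the stand's. It starts level between the guides, 36 to 62 mm short of home (towards -y); under 5 N on the middle of its -y end wall slides it home.
- pan_corner (a point): inner corner of the pan at its -x, -y end (near the robot, to the right), the lowest when tipped; this point is on the pan's floor, where it meets both walls
- catch (a joint): angle of the catch, rad: 0 to 0.25 = open, tongue (42 mm) pointing out of the mouth (-y), lever to +x; 1.57 = locked at its stop, tongue across the pan's -y end 3 mm behind the wall, lever to -y. Turns clockwise seen from above, stiff (0.06 Nm), stays where left; cannot close while the pan is over about 4 mm short of home.
- catch_knob (a point): on the catch's upright black knob: 13 mm diameter, from 12 to 46 mm above the bed, this point 34 mm above it. The knob is 40 mm from the catch's upright pivot, which is at x = +66, y = -92 mm in the seat's frame; at catch angle a it is at pivot + 40 mm (cos a, -sin a). Free of neighbours for 30 mm on its outer side.
- lift_handle: lifting handle at the cradle's high corner: black round grip, 15 mm diameter, 76 mm long, between two steel arms. Origin: middle of the grip, axes as the seat's; the grip runs along (-1,1,0)/sqrt2. Level, it is 86 mm above the cabinet top, 255 mm uphill of the hinge line and 52 mm above it. It can turn between finger pads pointing down.
- canister_1: white plastic desiccant canister, 18 mm diameter, 16 mm high, 12 g, loose, upright in the far (+y) half of the pan at the start; origin at the centre of its underside
- canister_2: white plastic desiccant canister, 18 mm diameter, 16 mm high, 12 g, loose, upright in the far (+y) half of the pan at the start; origin at the centre of its underside
- canister_3: white plastic desiccant canister, 18 mm diameter, 16 mm high, 12 g, loose, upright in the far (+y) half of the pan at the start; origin at the centre of its underside
- canister_4: white plastic desiccant canister, 18 mm diameter, 16 mm high, 12 g, loose, upright in the far (+y) half of the pan at the start; origin at the centre of its underside
- spare_roll: bystander: roll of sealing film standing on end, 70 mm diameter, 120 mm high; leave it alone. Origin at the centre of its underside
- film_core: bystander: brown cardboard tube standing on end, 79 mm diameter, 130 mm high; leave it alone. Origin at the centre of its underside
- tape_roll: bystander: roll of packing tape lying flat, 101 mm diameter, 48 mm high; leave it alone. Origin at the centre of its underside
- paste_cup: bystander: round filled cup, 107 mm diameter, 43 mm high; leave it alone. Origin at the centre of its underside
- date_stamp: bystander: self-inking hand stamp standing upright, 30 x 42 x 88 mm; leave it alone. Origin at the centre of its underside
- check_weight: bystander: cylindrical weight with a knob, 29 mm diameter, 48 mm high; leave it alone. Origin at the centre of its underside
- marker: bystander: felt marker lying down, 134 mm long along its y, 15 mm thick; leave it alone. Origin at the centre of its underside

How it is judged (in metres and radians):
On the way, in this order (a step that is already met when the one before it is completed fails the run):
1. the pan is pushed home to the end stop (within 4 mm), lying flat on the level bed (y of pan in the frame of seat above -0.004 m and z of pan in the frame of seat below 0.006 m and value of joint cradle below 0.1 rad), for 0.2 s.
2. the catch is turned across the pan's end (past 1.4 rad), pan still home, cradle still level (y of pan in the frame of seat above -0.005 m and z of pan in the frame of seat below 0.006 m and value of joint catch above 1.4 rad and value of joint cradle below 0.1 rad), for 0.2 s.
3. the cradle is tipped by more than 0.35 rad with the fingers on the handle (value of joint cradle above 0.35 rad and contact force between the fingers and lift_handle above 1 N), for 0.2 s.
At the end, for the whole second after the job is handed in: Through the last second the fingers hold the handle (over 1 N), cradle tipped over 0.35 rad, catch past 1.3 rad, pan home within 7 mm and flat on the bed, all four canisters at rest within 75 mm of the pan's low inner corner (all of step 3 and value of joint catch above 1.3 rad and y of pan in the frame of seat above -0.007 m and z of pan in the frame of seat below 0.006 m and distance between each of canister_1, canister_2, canister_3, canister_4 and pan_corner below 0.075 m and linear speed of each of canister_1, canister_2, canister_3, canister_4 below 0.03 m/s); the arm keeps its last pose, push and grip.
It fails at once if a bystander is shifted by more than 30 mm (distance of any of spare_roll, film_core, tape_roll, paste_cup, date_stamp, check_weight, marker from where it was at the start of the episode above 0.03 m).
It also fails if it takes over 58 s, if anything falls off the work surface, if the arm or the gripper's body presses on something with over 40 N, if the wrist force passes 120 N, or if a joint passes its speed limit or range.

## Working session

There is one attempt and no reset: what is moved stays moved. The work goes in short steps, Python scripts to look and compute and a tool call to move; the robot and the scene stay as the last step left them, time stands still between calls to the robot, and variables do not carry over. Pictures are saved under pics/ and viewed, at most 10 in all, crops included, and the job is handed in when it is done.

Besides the shell and the picture viewer there is one more tool, called after "Request:" as a command line: name --argument value ..., lists and objects as JSON in quotes. send_rows: Moves the arm, as the interface text tells. Its arguments: {"type":"object","properties":{"targets":{"type":"string"},"grip_force":{"type":"number"}},"required":["targets"]}

```bash
mkdir -p pics; ls; python3 - <<'E'
from workcell import env, eyes
import cv2
for n in ("scene","top"):
    f=eyes.grab_frame(n); cv2.imwrite(f"pics/{n}0.png",f["image"])
    print(n,{k:v for k,v in f.items() if k!="image"})
print(env.state())
E
```

```text
pics
scene {'fovy': 57.46799259513887, 'cx': 324.5315899344275, 'cy': 201.2917204148221, 'eye': array([270.20108702, 606.71471234, 653.62302244]), 'attitude': array([  46.97592796,   -0.59997993, -150.43033313])}
top {'fovy': 51.418818190888736, 'cx': 318.2480372157008, 'cy': 199.74084959324367, 'eye': array([ 376.96238604,   60.51414812, 1080.0802373 ]), 'attitude': array([  9.6044463 ,   0.37085552, -91.49917517])}
{'time_s': 0.1, 'qpos': array([-6.75517569e+01,  1.83484122e+01,  8.96988552e+01, -2.82162166e-04,
        7.20414207e+01, -1.14666100e+00]), 'qvel': array([ 0.12886921, -0.06611915, -0.05837826, -0.05223286, -0.05259738,
       -0.07796451]), 'effort': array([ 6.73611212e-04, -4.13331199e+01, -2.32509649e+01,  7.29086087e-02,
        4.21907112e-02, -6.53818734e-05]), 'ee_pos': array([ 229.96590061, -526.49619358,  187.40381011]), 'ee_rot': array([-1.79911324e+02, -1.50656924e-03,  2.35949901e+01]), 'force': array([0.24887887, 0.68389401, 0.61448452]), 'torque': array([-0.03115311, -0.03756298, -0.02548262]), 'gripper_force': 0.0, 'gripper_width': 91.40362596988966}
```

View pics/top0.png

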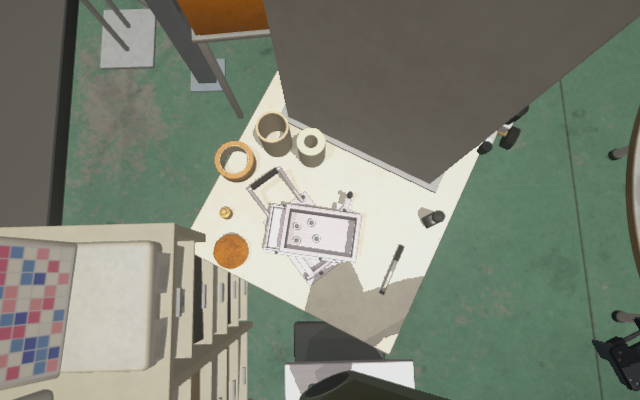

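View pics/scene0.png

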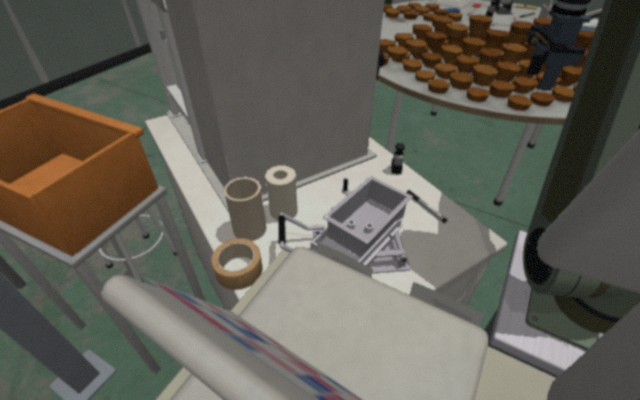

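The top view shows the pan around (320,232), the handle grip around (265,180), the knob at about (349,195), and a tall box beyond. I'll enlarge it.

```bash
cat > h.py <<'E'
import numpy as np
from scipy.spatial.transform import Rotation as R
def ray(f,u,v):
    F=200/np.tan(np.radians(f["fovy"]/2)); A=R.from_euler('xyz',f["attitude"],degrees=True)
    return A.apply([(u-f["cx"])/F,-(v-f["cy"])/F,-1.])
def at(f,u,v,z):
    d=ray(f,u,v); return f["eye"]+d*(z-f["eye"][2])/d[2]
def proj(f,p):
    F=200/np.tan(np.radians(f["fovy"]/2)); A=R.from_euler('xyz',f["attitude"],degrees=True)
    c=A.inv().apply(np.asarray(p,float)-f["eye"]); return np.c_[f["cx"]-F*c[...,0]/c[...,2], f["cy"]+F*c[...,1]/c[...,2]] if c.ndim>1 else np.array([f["cx"]-F*c[0]/c[2], f["cy"]+F*c[1]/c[2]])
E
python3 - <<'E'
import cv2
a=cv2.imread("pics/top0.png")[150:290,235:425]
cv2.imwrite("pics/topc.png",cv2.resize(a,None,fx=4.2,fy=4.2,interpolation=cv2.INTER_CUBIC))
a=cv2.imread("pics/scene0.png")[160:290,260:430]
cv2.imwrite("pics/scenec.png",cv2.resize(a,None,fx=4.4,fy=4.4,interpolation=cv2.INTER_CUBIC))
E
```

```text
(no output)
```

View pics/topc.png

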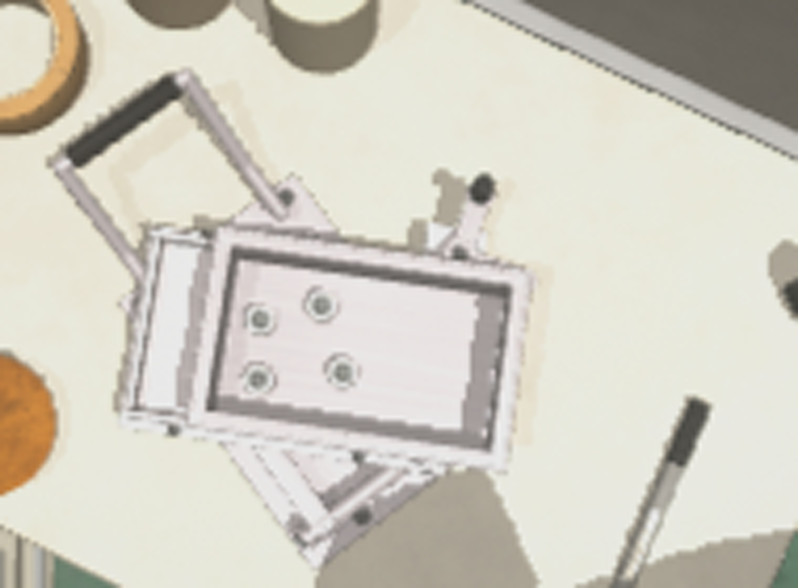

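View pics/scenec.png

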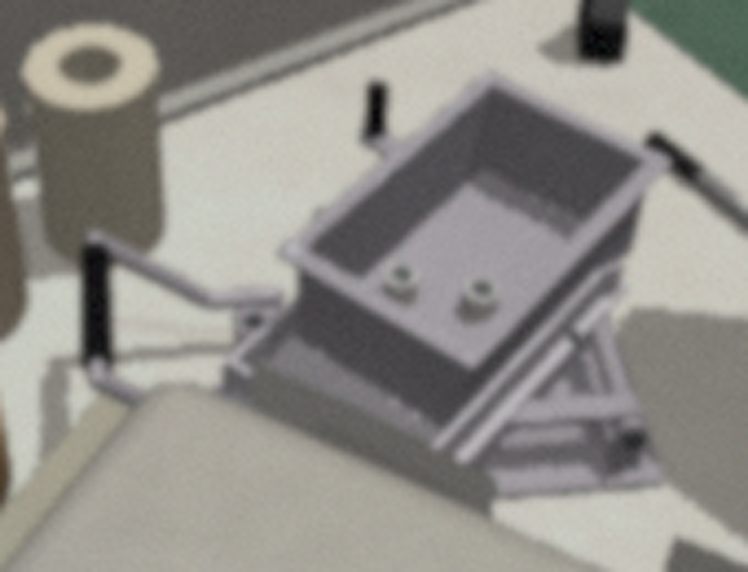

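Top crop readings: black grip ends (72,160) and (180,82); knob top (483,187); rim corners (222,225), (532,270), (505,470), (190,425); pivot (458,253). I'll fit the stand pose to these.

```bash
python3 - <<'E'
from h import *
from workcell import env, eyes
from scipy.optimize import least_squares
f=eyes.grab_frame("top"); g=eyes.grab_frame("scene")
T=lambda p:np.array(p)/4.2+[235,150]-.4
S=lambda p:np.array(p)/4.4+[260,160]-.4
obs=[(f,T(p)) for p in [(72,160),(180,82),(483,187),(458,253),(222,225),(532,270),(505,470),(190,425)]]
obs+=[(g,S(p)) for p in [(376,88),(92,247),(97,358),(492,75),(668,155),(285,250),(437,440)][:6]]
r=np.sqrt(.5)
def mod(q):
    x,y,th,d,a=q
    H=np.array([113.3,113.3,86]);e=38*np.array([-r,r,0])
    P=np.array([66,-92,58.]);K=np.array([66+40*np.cos(a),-92-40*np.sin(a),92])
    c=lambda sx,sy:np.array([55*sx,88*sy-d,110])
    L=[H+e,H-e,K,P,c(1,1),c(1,-1),c(-1,-1),c(-1,1), K,H-e,H+e,c(1,-1),c(-1,-1),c(1,1)]
    A=R.from_euler('z',th); return A.apply(L)+[x,y,0]
def res(q): return np.concatenate([proj(c,w[None])[0]-o for (c,o),w in zip(obs,mod(q))])
# which pan direction
s=least_squares(res,[400,50,-.1,45,.1],x_scale=[10,10,.1,10,.1],loss='soft_l1')
x,y,th,d,a=s.x;print(x,y,np.degrees(th),d,a,s.cost);print(np.round(res(s.x).reshape(-1,2),1).tolist())
w=mod(s.x);print(np.round(w,0).tolist())
A=R.from_euler('z',th)
print("canister z0:",[np.round(at(f,*T(p),64),0).tolist() for p in [(260,320),(320,303),(257,378),(341,370)]])
for n,p in dict(box1=(460,0),box2=(798,155),spare=(322,70),marker_tip=(695,405),marker2=(620,588),tape=(85,70)).items(): print(n,np.round(at(f,*T(p),0)))
print(np.round(at(f,437,188,0)),np.round(at(f,311,147,120)),np.round(at(f,231,250,43)),np.round(at(f,434,217,88)))
E
```

```text
471.2009846881077 101.29731442532359 -9.962099122276216 43.17401651742932 0.15099464403708077 4.68728156671896
[[-0.1, -0.4], [-0.5, 0.1], [-0.1, -0.9], [0.4, 1.0], [-0.2, 0.8], [-0.1, 0.9], [0.1, -0.0], [-0.1, -0.6], [0.0, -0.7], [0.8, -0.1], [-0.0, 1.1], [-0.5, -1.6], [0.4, 0.3], [-0.8, -1.1]]
[[581.0, 224.0, 86.0], [624.0, 162.0, 86.0], [558.0, -14.0, 92.0], [520.0, -1.0, 58.0], [533.0, 136.0, 110.0], [503.0, -37.0, 110.0], [394.0, -18.0, 110.0], [425.0, 155.0, 110.0], [558.0, -14.0, 92.0], [624.0, 162.0, 86.0], [581.0, 224.0, 86.0], [503.0, -37.0, 110.0], [394.0, -18.0, 110.0], [533.0, 136.0, 110.0]]
canister z0: [[486.0, 118.0, 64.0], [495.0, 82.0, 64.0], [452.0, 120.0, 64.0], [455.0, 71.0, 64.0]]
box1 [695. -10.   0.]
box2 [ 588. -220.    0.]
spare [651.  79.   0.]
marker_tip [ 433. -146.    0.]
marker2 [324. -94.   0.]
tape [655. 230.   0.]
[ 583. -252.    0.] [668.  76. 120.] [432. 283.  43.] [ 495. -214.   88.]
```

The stand fits at (471,101), yaw -10°, with the pan 43 mm short and the catch at about 0.15. All residuals are about 1 px. Next is a planner that prints the rows.

```bash
cat > plan.py <<'E'
# plan.py: stand-frame targets -> world / tool shifts
import numpy as np
O=np.array([471.2,101.3]); TH=np.radians(-9.96)
def w(x,y): c,s=np.cos(TH),np.sin(TH); return O+[c*x-s*y,s*x+c*y]
def rows(p0,yaw0,tg):
    c,s=np.cos(np.radians(yaw0)),np.sin(np.radians(yaw0))
    for x,y,z,yaw in tg:
        d=np.r_[w(x,y),z]-p0
        print("%.4f %.4f %.4f 0 0 %.1f"%((c*d[0]+s*d[1])/1e3,(s*d[0]-c*d[1])/1e3,-d[2]/1e3,yaw0-yaw), " world",np.round(np.r_[w(x,y),z],1))
E
python3 - <<'E'
from plan import *
rows([230.155,-526.948,188.176],23.6,[(0,-165,188,-10),(0,-165,92,-10)])
E
```

```text
0.3812 -0.3417 0.0002 0 0 33.6  world [442.7 -61.2 188. ]
0.3812 -0.3417 0.0962 0 0 33.6  world [442.7 -61.2  92. ]
```

Request:
send_rows --targets "0.030 -0.027 0 0 0 3 0;0.064 -0.057 0 0 0 6 0;0.098 -0.087 0 0 0 9 0;0.132 -0.117 0 0 0 12 0;0.166 -0.148 0 0 0 15 0;0.2 -0.179 0 0 0 18 0;0.232 -0.208 0 0 0 21 0;0.264 -0.237 0 0 0 24 0;0.296 -0.265 0 0 0 27 0;0.326 -0.293 0 0 0 30 0;0.356 -0.32 0 0 0 32 0;0.381 -0.342 0 0 0 33.6 0" --grip_force 10

```text
time_s: 1.2
ee_pos: [437.1, -71.1, 188.3]
ee_rot: [180.0, -0.0, -10.1]
force: [0.9, -0.4, 0.6]
gripper_width: 13.9
gripper_force: 0.0
```

Request:
send_rows --targets "0 0 0.02 0 0 0 0;0 0 0.05 0 0 0 0;0 0 0.08 0 0 0 0;0 0 0.096 0 0 0 0;0 0 0.096 0 0 0 0;0 0 0.096 0 0 0 0"

```text
time_s: 1.7
ee_pos: [436.5, -73.0, 91.9]
ee_rot: [180.0, 0.1, -10.0]
force: [0.2, 0.2, 0.9]
gripper_width: 0.7
gripper_force: 0.0
```

Request:
send_rows --targets "0.004 -0.012 0 0 0 0 0;0.004 -0.025 0 0 0 0 0;0.004 -0.031 0 0 0 0 0;0.004 -0.036 0 0 0 0 0;0.004 -0.041 0 0 0 0 0;0.004 -0.046 0 0 0 0 0;0.004 -0.051 0 0 0 0 0;0.004 -0.056 0 0 0 0 0;0.004 -0.06 0 0 0 0 0;0.004 -0.064 0 0 0 0 0;0.004 -0.067 0 0 0 0 0;0.004 -0.07 0 0 0 0 0"

```text
time_s: 2.7
ee_pos: [453.0, -4.6, 92.1]
ee_rot: [180.0, 0.0, -10.0]
force: [0.1, -0.3, -0.3]
gripper_width: 0.7
gripper_force: 0.0
```

Request:
send_rows --targets "0 -0.002 0 0 0 0 0;0 -0.0035 0 0 0 0 0;0 -0.005 0 0 0 0 0;0 -0.005 0 0 0 0 0"

```text
time_s: 3.03
ee_pos: [453.8, 0.2, 92.1]
ee_rot: [180.0, 0.0, -10.0]
force: [-0.0, -0.1, 0.2]
gripper_width: 0.3
gripper_force: 0.0
```

```bash
python3 - <<'E'
from workcell import env, eyes
import cv2
f=eyes.grab_frame("top");cv2.imwrite("pics/t1.png",cv2.resize(f["image"][150:290,235:425],None,fx=4.2,fy=4.2,interpolation=cv2.INTER_CUBIC))
E
```

```text
(no output)
```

View pics/t1.png

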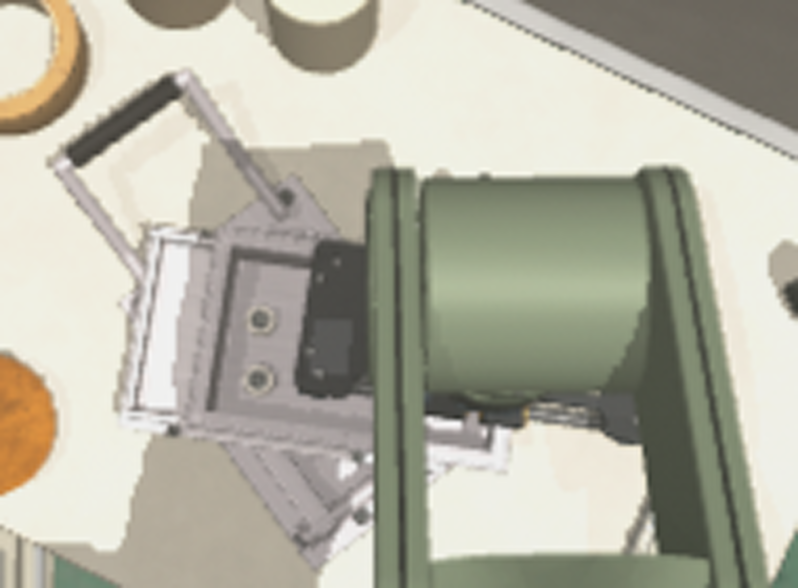

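The pan looks unmoved (left rim still at crop (190,425)) even though the TCP should be past it. I'll check the geometry with the wrist and scene views.

```bash
python3 - <<'E'
from workcell import env, eyes
from h import *
import cv2
f=eyes.grab_frame("top");s=env.state();p=s["ee_pos"]
print(p,s["force"],(proj(f,p)-[235,150])*4.2,(proj(f,p+[0,0,79])-[235,150])*4.2)
g=eyes.grab_frame("scene");print((proj(g,p)-[260,160])*4.4)
a=cv2.resize(g["image"][130:290,260:460],None,fx=3.75,fy=3.75,interpolation=cv2.INTER_CUBIC)
cv2.imwrite("pics/s1.png",a); print((proj(g,p)-[260,130])*3.75)
E
```

```text
[4.53814548e+02 8.62086217e-03 9.21282873e+01] [-0.62755434 -0.60109642  0.41509288] [464.32818336 363.53934936] [473.17505922 351.49035975]
[540.8212937 161.8533051]
[460.92723895 250.44315775]
```

View pics/s1.png

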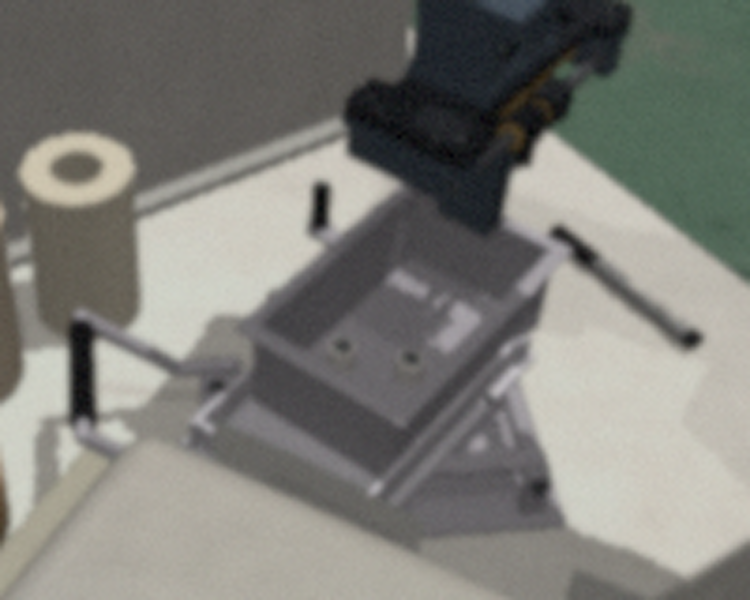

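```bash
python3 - <<'E'
from workcell import env, eyes
from h import *
import cv2
g=eyes.grab_frame("scene");p=env.state()["ee_pos"]
U=lambda c:np.array(c)/3.75+[260,130]-.4
print("tip obs",U((475,232)),"model tip corners:")
c,s=np.cos(np.radians(-10)),np.sin(np.radians(-10))
for z in (92,100,110,118):
    print(z,[np.round((proj(g,[p[0]+c*a-s*b,p[1]+s*a+c*b,z])-[260,130]+.4)*3.75).tolist() for a in(-16,16) for b in (-13.5,13.5)])
from plan import w
print("rim -y end outer @d=43, 110:",[np.round((proj(g,np.r_[w(x,-131),110])-[260,130]+.4)*3.75) for x in (-55,0,55)])
print("inner:",[np.round((proj(g,np.r_[w(x,-123),110])-[260,130]+.4)*3.75) for x in (-47,0,47)])
cv2.imwrite("pics/w1.png",eyes.grab_frame("wrist")["image"])
E
```

```text
tip obs [386.26666667 191.46666667] model tip corners:
92 [[497.0, 252.0], [473.0, 275.0], [453.0, 230.0], [428.0, 252.0]]
100 [[498.0, 242.0], [474.0, 265.0], [454.0, 220.0], [430.0, 242.0]]
110 [[501.0, 230.0], [476.0, 253.0], [456.0, 208.0], [431.0, 230.0]]
118 [[503.0, 220.0], [478.0, 243.0], [457.0, 198.0], [433.0, 220.0]]
rim -y end outer @d=43, 110: [array([570., 246.]), array([492., 207.]), array([417., 171.])]
inner: [array([552., 247.]), array([485., 214.]), array([421., 182.])]
```

View pics/w1.png

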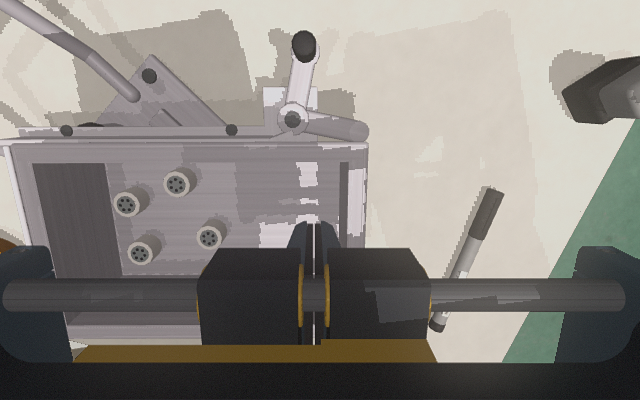

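```bash
python3 - <<'E'
from workcell import env, eyes
from h import *
from plan import *
f=eyes.grab_frame("wrist");p=env.state()["ee_pos"]
print({k:v for k,v in f.items() if k!="image"},p,proj(f,p))
c,s=np.cos(TH),np.sin(TH)
def st(q): d=q[:2]-O; return np.round([c*d[0]+s*d[1],-s*d[0]+c*d[1]],1)
for n,u,z in [("knob",(304,42),92),("piv",(292,120),58),("rim+x-y",(368,142),110),("rim+x+y",(5,142),110),("rimout",(367,230),110),("rimin",(348,235),110),("can",(125,204),64),("marker",(495,190),10)]:
    print(n,st(at(f,*u,z)))
E
```

```text
{'fovy': 58.55111183951371, 'cx': 313.43100995361806, 'cy': 200.62012600264734, 'eye': array([527.90404855, -13.30298301, 288.12877306]), 'attitude': array([-1.54055489e+01,  8.56199982e-03, -9.99727573e+01])} [ 4.53818589e+02 -6.64293658e-02  9.21531266e+01] [313.12851195 235.6137085 ]
knob [105.2 -98.3]
piv [ 64.9 -89.5]
rim+x-y [  56.7 -130.1]
rim+x+y [56.7 49.8]
rimout [  10.4 -131.4]
rimin [   7.6 -121.4]
can [11.6 20.1]
marker [   7.8 -248.6]
```

The wrist view shows the fingers over the pan interior and the rim unmoved (outer edge stand y -131). Force is nil, so the tips must have passed just above the rim. I'll raise, back off and retry lower.

Request:
send_rows --targets "0 0 -0.01 0 0 0 0;0 0 -0.03 0 0 0 0;0 0 -0.05 0 0 0 0;0 0.02 -0.055 0 0 0 0;0 0.045 -0.055 0 0 0 0;0 0.07 -0.055 0 0 0 0;0 0.075 -0.055 0 0 0 0;0 0.075 -0.035 0 0 0 0;0 0.075 -0.010 0 0 0 0;0 0.075 0.01 0 0 0 0;0 0.075 0.019 0 0 0 0;0 0.075 0.019 0 0 0 0"

```text
time_s: 4.33
ee_pos: [439.2, -73.3, 71.3]
ee_rot: [-180.0, 0.3, -10.0]
force: [-0.0, 0.4, -0.0]
gripper_width: 0.7
gripper_force: 0.0
```

```bash
python3 - <<'E'
from workcell import env, eyes
from h import *
import cv2
g=eyes.grab_frame("scene");t=eyes.grab_frame("top");p=env.state()["ee_pos"];print(p)
c,s=np.cos(np.radians(-10)),np.sin(np.radians(-10))
a=g["image"][130:290,310:460]
a=cv2.resize(a,None,fx=3.75,fy=3.75,interpolation=cv2.INTER_CUBIC)
for z,col in((p[2],(0,0,255)),(p[2]+18,(0,255,0))):
  for x in(-16,16):
    for y in (-13.5,13.5):
      q=(proj(g,[p[0]+c*x-s*y,p[1]+s*x+c*y,z])-[310,130]+.4)*3.75
      cv2.circle(a,tuple(int(v) for v in q),3,col,-1)
cv2.imwrite("pics/s2.png",a)
E
```

```text
[441.36593006 -73.68264997  73.5796976 ]
```

View pics/s2.png

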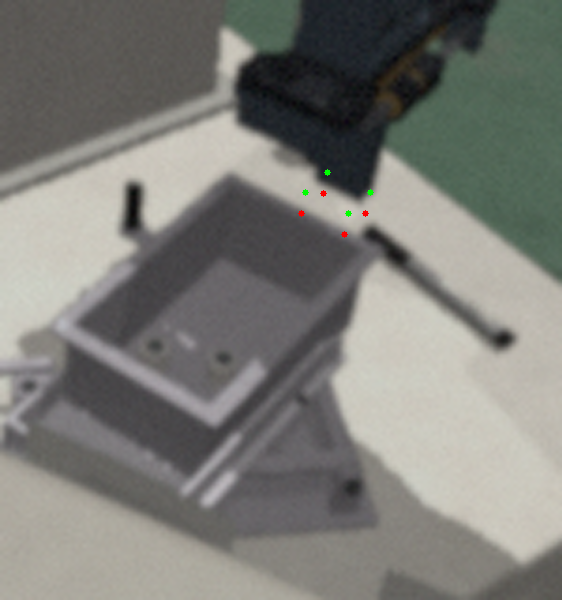

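The tip sits about 18–20 mm above the reported TCP and is thinner than I assumed. In the crop the observed tip edge runs (320,180)–(368,195), matching the +18 mm markers. Pushing lower now.

Request:
send_rows --targets "0 -0.012 0 0 0 0 0;0 -0.025 0 0 0 0 0;0 -0.032 0 0 0 0 0;0 -0.037 0 0 0 0 0;0 -0.042 0 0 0 0 0;0 -0.047 0 0 0 0 0;0 -0.052 0 0 0 0 0;0 -0.055 0 0 0 0 0;0 -0.058 0 0 0 0 0;0 -0.061 0 0 0 0 0;0 -0.063 0 0 0 0 0;0 -0.065 0 0 0 0 0"

```text
time_s: 5.43
ee_pos: [452.1, -9.8, 73.2]
ee_rot: [180.0, -0.0, -10.0]
force: [-1.2, -2.4, 3.6]
gripper_width: 0.4
gripper_force: 1.6
```

```bash
python3 - <<'E'
from workcell import env, eyes
from h import *
from plan import *
import cv2
s=env.state();print(s["ee_pos"],s["force"])
f=eyes.grab_frame("top");i0=cv2.imread("pics/top0.png")
# shift of pan's +y rim / canister block along image x, template match
t=i0[222:246,288:326]; r=cv2.matchTemplate(f["image"][205:265,240:345],t,cv2.TM_CCOEFF_NORMED)
_,v,_,l=cv2.minMaxLoc(r);print(v,l[0]+240-288,l[1]+205-222)
E
```

```text
[452.12249665  -9.75876943  73.16052781] [-1.17563987 -2.35693846  3.6356663 ]
0.17847327888011932 -11 -1
```

Request:
send_rows --targets "0 -0.002 0 0 0 0 0;0 -0.004 0 0 0 0 0;0 -0.006 0 0 0 0 0;0 -0.008 0 0 0 0 0;0 -0.008 0 0 0 0 0"

```text
time_s: 5.9
ee_pos: [453.5, -1.4, 73.1]
ee_rot: [-180.0, 0.0, -10.0]
force: [-0.5, -0.8, 0.9]
gripper_width: 0.5
gripper_force: 0.5
```

```bash
python3 - <<'E'
from workcell import env, eyes
from h import *
from plan import *
import cv2
s=env.state();print(s["ee_pos"],s["force"])
f=eyes.grab_frame("top");g=eyes.grab_frame("wrist")
for d in (43,20,10,0): print(d,[np.round(proj(g,np.r_[w(x,y-d),z]),0).tolist() for x,y,z in [(55,88,110),(55,-88,110),(-55,88,110),(0,88,110)]])
cv2.imwrite("pics/w2.png",g["image"])
E
```

```text
[453.50628749  -1.43049519  73.06137145] [-0.4712886  -0.83754967  0.87256399]
43 [[-22.0, 150.0], [373.0, 150.0], [30.0, 359.0], [6.0, 264.0]]
20 [[-74.0, 150.0], [321.0, 150.0], [-14.0, 359.0], [-41.0, 264.0]]
10 [[-96.0, 150.0], [299.0, 150.0], [-33.0, 359.0], [-62.0, 264.0]]
0 [[-119.0, 150.0], [276.0, 150.0], [-52.0, 359.0], [-82.0, 264.0]]
```

View pics/w2.png

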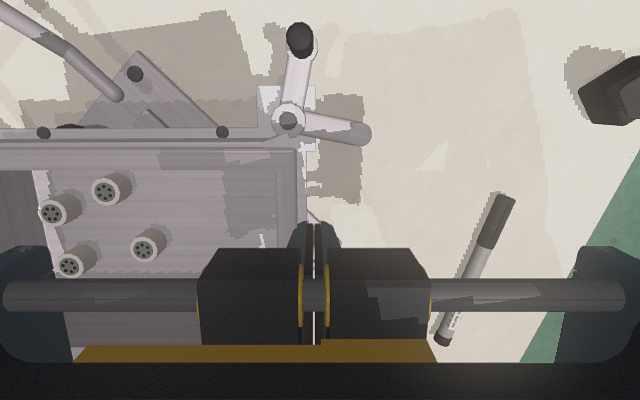

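The rim's end edge is at x≈302 px, so the pan is still about 11 mm short, with the finger in contact. Continuing.

Request:
send_rows --targets "0 -0.002 0 0 0 0 0;0 -0.004 0 0 0 0 0;0 -0.006 0 0 0 0 0;0 -0.008 0 0 0 0 0;0 -0.0095 0 0 0 0 0;0 -0.0095 0 0 0 0 0"

```text
time_s: 6.5
ee_pos: [455.0, 7.9, 73.0]
ee_rot: [-180.0, 0.0, -10.0]
force: [-1.1, -0.3, 0.4]
gripper_width: 0.6
gripper_force: 0.1
```

Request:
send_rows --targets "0 -0.001 0 0 0 0 0;0 -0.002 0 0 0 0 0;0 -0.002 0 0 0 0 0"

```text
time_s: 6.75
ee_pos: [455.7, 8.1, 73.2]
ee_rot: [179.8, -0.1, -9.9]
force: [0.2, -6.1, -0.2]
gripper_width: 0.5
gripper_force: 3.3
```

Request:
send_rows --targets "0 -0.001 0 0 0 0 0;0 -0.001 0 0 0 0 0"

```text
time_s: 6.92
ee_pos: [455.7, 8.1, 73.3]
ee_rot: [179.7, -0.1, -9.9]
force: [-0.6, -10.2, 0.9]
gripper_width: 0.3
gripper_force: 5.0
```

The pan is at its end stop: no further advance, and the force climbed to 10 N. Next I retreat and go over to the knob with the fingers open.

Request:
send_rows --targets "0 0.006 0 0 0 0 0;0 0.015 0 0 0 0 0;0 0.015 -0.02 0 0 0 50;0 0.015 -0.045 0 0 0 50;0.02 0.013 -0.05 0 0 0 50;0.05 0.010 -0.05 0 0 0 50;0.08 0.007 -0.05 0 0 0 50;0.1 0.006 -0.05 0 0 0 50;0.105 0.006 -0.05 0 0 0 50;0.105 0.006 -0.05 0 0 0 50;0.105 0.006 -0.05 0 0 0 50"

```text
time_s: 7.83
ee_pos: [556.7, -13.8, 122.6]
ee_rot: [-180.0, 0.1, -10.0]
force: [0.1, -0.1, 0.3]
gripper_width: 45.7
gripper_force: 0.0
```

```bash
python3 - <<'E'
from workcell import env, eyes
from h import *
from plan import *
import cv2
s=env.state();p=s["ee_pos"];print(p,s["force"],s["gripper_width"])
d=p[:2]-O;c,sn=np.cos(TH),np.sin(TH);print("stand",c*d[0]+sn*d[1],-sn*d[0]+c*d[1])
g=eyes.grab_frame("wrist")
print("model: knob",proj(g,np.r_[w(105.3,-98.2),92]),"rim end",proj(g,np.r_[w(40,-88),110]),"rim d=4",proj(g,np.r_[w(40,-92),110]))
im=g["image"];k=(im.max(2)<60).astype(np.uint8)
print(np.where(k[:220].any(1))[0][[0,-1]])
n,l,st,ce=cv2.connectedComponentsWithStats(k)
print([(st[i].tolist(),ce[i].round(1).tolist()) for i in range(1,n) if 80<st[i,4]<6000])
# rim end edge along row near projected
r=int(proj(g,np.r_[w(40,-88),110])[1]);print(r,cv2.cvtColor(im,cv2.COLOR_BGR2GRAY)[min(r,399)-2:min(r,399)].mean(0).astype(int)[240:340:2].tolist())
cv2.imwrite("pics/w3.png",im)
E
```

```text
[556.71895297 -13.79210504 122.61227953] [ 0.06358751 -0.14001918  0.33675728] 45.73086332448011
stand 104.13647547069692 -98.56611200469331
model: knob [312.62731448 217.37920042] rim end [297.39409926 318.77943741] rim d=4 [303.38236006 318.77819471]
[160 219]
[([0, 160, 41, 65, 1061], [13.3, 188.8]), ([582, 216, 52, 30, 761], [601.8, 231.0]), ([209, 242, 61, 41, 916], [251.7, 266.3]), ([365, 268, 165, 77, 4044], [443.0, 321.6])]
318 [52, 49, 46, 49, 47, 47, 39, 41, 40, 42, 37, 182, 192, 192, 193, 134, 139, 141, 140, 140, 140, 189, 197, 190, 191, 192, 183, 185, 158, 206, 205, 204, 205, 205, 204, 204, 204, 219, 95, 100, 98, 93, 96, 141, 184, 187, 193, 195, 172, 121]
```

Over the knob. I descend and close; the opening should come to rest at 13 mm.

Request:
send_rows --targets "0.001 0 0.02 0 0 0 50;0.001 0 0.04 0 0 0 50;0.001 0 0.055 0 0 0 50;0.001 0 0.063 0 0 0 50;0.001 0 0.068 0 0 0 50;0.001 0 0.068 0 0 0 50"

```text
time_s: 8.38
ee_pos: [557.9, -13.8, 54.7]
ee_rot: [180.0, 0.1, -10.0]
force: [-0.5, 0.9, 0.2]
gripper_width: 45.8
gripper_force: 0.0
```

Request:
send_rows --targets "0 0 0 0 0 0 20;0 0 0 0 0 0 8;0 0 0 0 0 0 0;0 0 0 0 0 0 0;0 0 0 0 0 0 0;0 0 0 0 0 0 0" --grip_force 8

```text
time_s: 8.88
ee_pos: [559.3, -13.9, 55.5]
ee_rot: [-180.0, -0.0, -10.0]
force: [-0.1, 0.4, 1.6]
gripper_width: 12.5
gripper_force: 8.0
```

Request:
send_rows --targets "-0.0005 0.003 0 0 0 0 0;-0.0013 0.0058 0 0 0 0 0;-0.0035 0.0114 0 0 0 0 0;-0.0065 0.0166 0 0 0 0 0;-0.0103 0.0213 0 0 0 0 0;-0.0147 0.0254 0 0 0 0 0;-0.0147 0.0254 0 0 0 0 0" --grip_force 12

```text
time_s: 9.47
ee_pos: [540.7, -37.1, 55.6]
ee_rot: [-180.0, -0.1, -10.1]
force: [2.2, 0.6, 1.2]
gripper_width: 12.1
gripper_force: 12.0
```

Request:
send_rows --targets "-0.005 0.0033 0 0 0 0 0;-0.0104 0.0059 0 0 0 0 0;-0.0161 0.0077 0 0 0 0 0;-0.022 0.0085 0 0 0 0 0;-0.0248 0.0086 0 0 0 0 0;-0.0265 0.0086 0 0 0 0 0;-0.0265 0.0086 0 0 0 0 0"

```text
time_s: 10.05
ee_pos: [521.3, -39.9, 56.5]
ee_rot: [-179.8, -1.1, -10.1]
force: [15.7, 5.5, -8.5]
gripper_width: 12.3
gripper_force: 12.0
```

```bash
python3 - <<'E'
from workcell import env, eyes
from plan import *
import cv2
s=env.state();p=s["ee_pos"];print(p,s["force"],s["gripper_width"])
d=p[:2]-O;c,sn=np.cos(TH),np.sin(TH);print("stand",c*d[0]+sn*d[1],-sn*d[0]+c*d[1])
E
```

```text
[521.30057304 -39.92504172  56.54105883] [15.69010883  5.45243552 -8.53469591] 12.25376557069024
stand 73.77186374155195 -130.4311770589663
```

The knob stalled at about 1.37 rad, with 16 N against the tool. I'll release, rise and look at the catch before choosing the fix.

Request:
send_rows --targets "0.006 0 0 0 0 0 0;0.009 0 0 0 0 0 15;0.009 0 0 0 0 0 30;0.009 0 0 0 0 0 40;0.009 0 -0.02 0 0 0 40;0.009 0 -0.05 0 0 0 40;-0.02 0 -0.07 0 0 0 40;-0.05 0 -0.07 0 0 0 40;-0.05 0 -0.07 0 0 0 40"

```text
time_s: 10.8
ee_pos: [457.2, -31.4, 125.4]
ee_rot: [179.9, 0.3, -10.0]
force: [-1.3, -0.3, -0.8]
gripper_width: 36.4
gripper_force: 0.0
```

```bash
python3 - <<'E'
from workcell import env, eyes
from h import *
from plan import *
import cv2
s=env.state();p=s["ee_pos"];print(p,s["force"],s["gripper_width"])
g=eyes.grab_frame("wrist")
im=g["image"].copy()
for q,col in (([66,-92,58],(0,0,255)),([66,-132,92],(0,255,0)),([74,-131,92],(255,0,0)),([40,-88,110],(0,255,255)),([40,-92,110],(255,255,0))):
    u=proj(g,np.r_[w(*q[:2]),q[2]]);print(q,u);cv2.circle(im,tuple(int(round(v)) for v in u),2,col,-1)
cv2.imwrite("pics/w4raw.png",g["image"])
cv2.imwrite("pics/w4.png",cv2.resize(im[:,120:520],None,fx=1.5,fy=1.5,interpolation=cv2.INTER_CUBIC))
E
```

```text
[457.20893651 -31.4474283  125.41443466] [-1.33159855 -0.2693828  -0.75361626] 36.42266684978172
[66, -92, 58] [256.27375094 128.23638514]
[66, -132, 92] [311.28385903 132.31116553]
[74, -131, 92] [309.67418669 119.36039205]
[40, -88, 110] [238.32114927 178.54115667]
[40, -92, 110] [244.94802438 178.54275247]
```

View pics/w4.png

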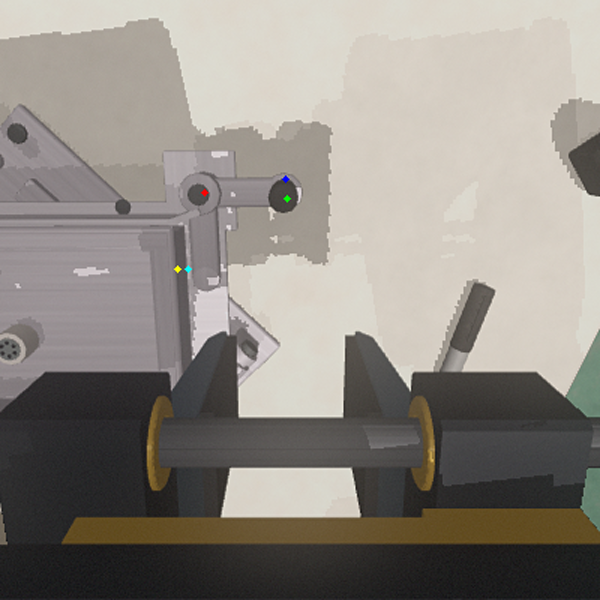

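The view shows the catch fully closed: lever along -y, knob at crop (284,196) on the 1.57 prediction, and the tongue across the pan end. The rim edge at x≈180 means the pan is home. Next is the handle.

```bash
python3 - <<'E'
from plan import *
rows([457.2,-31.4,125.4],-10,[(113.3,113.3,200,125)])
for t in (0,.1,.2,.3,.4,.5,.55,.6):
    print(t,"uphill shift %.1f  up %.1f"%(255*np.cos(t)-52*np.sin(t)-255,52*np.cos(t)+255*np.sin(t)-52))
E
```

```text
0.1040 -0.2465 -0.0746 0 0 -135.0  world [602.4 193.3 200. ]
0 uphill shift 0.0  up 0.0
0.1 uphill shift -6.5  up 25.2
0.2 uphill shift -15.4  up 49.6
0.3 uphill shift -26.8  up 73.0
0.4 uphill shift -40.4  up 95.2
0.5 uphill shift -56.1  up 115.9
0.55 uphill shift -64.8  up 125.6
0.6 uphill shift -73.9  up 134.9
```

Request:
send_rows --targets "0 0 -0.03 0 0 -5 40;0 0 -0.06 0 0 -11 40;0.005 -0.01 -0.075 0 0 -18 50;0.015 -0.035 -0.075 0 0 -25 50;0.025 -0.06 -0.075 0 0 -32 50;0.038 -0.09 -0.075 0 0 -39 50;0.05 -0.12 -0.075 0 0 -46 50;0.063 -0.15 -0.075 0 0 -53 50;0.075 -0.18 -0.075 0 0 -60 50;0.088 -0.21 -0.075 0 0 -67 50;0.098 -0.235 -0.075 0 0 -74 50;0.104 -0.2465 -0.075 0 0 -80 50"

```text
time_s: 11.85
ee_pos: [610.2, 195.6, 198.5]
ee_rot: [-180.0, 0.0, 70.4]
force: [1.0, 0.2, 0.4]
gripper_width: 45.9
gripper_force: 0.0
```

Request:
send_rows --targets "0 0 0 0 0 -7 50;0 0 0 0 0 -14 50;0 0 0 0 0 -21 50;0 0 0 0 0 -28 50;0 0 0 0 0 -35 50;0 0 0 0 0 -42 50;0 0 0 0 0 -49 50;0 0 0 0 0 -55 50;0 0 0 0 0 -55 50;0 0 0 0 0 -55 50;0 0 0 0 0 -55 50"

```text
time_s: 12.77
ee_pos: [608.7, 192.8, 199.6]
ee_rot: [-179.9, 0.0, 124.9]
force: [0.1, -0.3, 0.2]
gripper_width: 45.5
gripper_force: 0.0
```

```bash
python3 - <<'E'
from workcell import env, eyes
from h import *
from plan import *
import cv2
s=env.state();p=s["ee_pos"];print(p,s["ee_rot"],s["force"],s["gripper_width"])
yw=s["ee_rot"][2];rows(p,yw,[(113.3,113.3,52,125)])
g=eyes.grab_frame("wrist");im=g["image"];cv2.imwrite("pics/w5.png",im)
H=lambda t:np.r_[w(113.3-t*.7071,113.3+t*.7071),86]
print("grip model px",[proj(g,H(t)).round(1).tolist() for t in(-38,0,38)])
k=(im.max(2)<70).astype(np.uint8);n,l,st,ce=cv2.connectedComponentsWithStats(k)
print([(st[i].tolist(),ce[i].round(1).tolist()) for i in range(1,n) if 150<st[i,4]])
E
```

```text
[608.68884755 192.8381214  199.57296316] [-1.79948566e+02  1.18403369e-02  1.24860212e+02] [ 0.07563993 -0.2747896   0.15181354] 45.54650556545061
0.0040 -0.0049 0.1476 0 0 -0.1  world [602.4 193.3  52. ]
grip model px [[308.0, 225.1], [307.8, 184.7], [307.5, 141.6]]
[([0, 0, 97, 61, 2883], [31.5, 20.0]), ([0, 225, 640, 175, 65459], [321.3, 331.1])]
```

```bash
python3 - <<'E'
import cv2
g=cv2.cvtColor(cv2.imread("pics/w5.png"),cv2.COLOR_BGR2GRAY)
for r in (130,150,170,190,205): print(r,g[r,270:350:2].tolist())
print([int(v) for v in g[100:235:5,308]])
E
```

```text
130 [128, 127, 128, 129, 129, 129, 129, 129, 129, 132, 132, 130, 132, 132, 130, 130, 130, 129, 143, 164, 145, 134, 153, 165, 166, 165, 165, 166, 164, 164, 165, 165, 164, 163, 165, 165, 165, 165, 167, 166]
150 [165, 165, 163, 165, 166, 163, 213, 213, 214, 213, 214, 214, 214, 213, 217, 55, 71, 71, 73, 73, 70, 70, 69, 71, 168, 166, 164, 164, 165, 164, 165, 164, 165, 166, 166, 166, 166, 166, 165, 167]
170 [215, 216, 215, 216, 215, 216, 216, 215, 215, 214, 215, 215, 214, 214, 217, 138, 74, 74, 74, 79, 73, 74, 74, 71, 222, 215, 214, 215, 217, 164, 169, 167, 169, 168, 167, 168, 167, 168, 165, 167]
190 [213, 213, 213, 213, 213, 214, 215, 213, 215, 215, 213, 214, 215, 215, 217, 186, 76, 76, 78, 79, 78, 76, 74, 74, 221, 213, 213, 214, 214, 164, 168, 167, 168, 168, 168, 168, 168, 167, 168, 169]
205 [167, 168, 167, 167, 166, 167, 168, 166, 168, 168, 168, 168, 168, 168, 168, 172, 76, 76, 77, 78, 78, 76, 73, 73, 170, 163, 214, 164, 165, 215, 168, 164, 165, 212, 216, 214, 214, 214, 215, 215]
[165, 166, 165, 164, 163, 130, 164, 162, 86, 71, 73, 76, 74, 75, 79, 77, 76, 76, 79, 79, 79, 78, 79, 76, 77, 203, 200]
```

The grip in the wrist image spans columns 301–318 and rows 140–222, within 1 mm of the model. Descending and gripping.

Request:
send_rows --targets "0.004 -0.005 0.02 0 0 0 50;0.004 -0.005 0.05 0 0 0 50;0.004 -0.005 0.08 0 0 0 50;0.004 -0.005 0.105 0 0 0 50;0.004 -0.005 0.125 0 0 0 50;0.004 -0.005 0.137 0 0 0 50;0.004 -0.005 0.145 0 0 0 50;0.004 -0.005 0.147 0 0 0 50;0.004 -0.005 0.147 0 0 0 50"

```text
time_s: 13.57
ee_pos: [602.2, 193.5, 53.0]
ee_rot: [-180.0, 0.0, 125.0]
force: [-0.6, -0.3, 0.1]
gripper_width: 45.6
gripper_force: 0.0
```

Request:
send_rows --targets "0 0 0 0 0 0 25;0 0 0 0 0 0 10;0 0 0 0 0 0 0;0 0 0 0 0 0 0;0 0 0 0 0 0 0;0 0 0 0 0 0 0" --grip_force 20

```text
time_s: 14.07
ee_pos: [602.7, 193.8, 53.6]
ee_rot: [179.9, 0.0, 125.0]
force: [0.9, 0.3, 2.6]
gripper_width: 14.4
gripper_force: 20.0
```

Request:
send_rows --targets "0 -0.0009 -0.0042 0 0 0 0;0 -0.0019 -0.0085 0 0 0 0;0 -0.0029 -0.0127 0 0 0 0;0 -0.004 -0.0169 0 0 0 0;0 -0.0052 -0.0211 0 0 0 0;0 -0.0065 -0.0252 0 0 0 0;0 -0.0078 -0.0293 0 0 0 0;0 -0.0092 -0.0334 0 0 0 0;0 -0.0106 -0.0375 0 0 0 0;0 -0.0121 -0.0416 0 0 0 0;0 -0.0137 -0.0456 0 0 0 0;0 -0.0154 -0.0496 0 0 0 0" --grip_force 25

```text
time_s: 15.07
ee_pos: [590.4, 185.1, 103.7]
ee_rot: [179.8, 0.0, 125.0]
force: [5.1, 2.8, -4.8]
gripper_width: 14.3
gripper_force: 25.0
```

```bash
python3 - <<'E'
import numpy as np
f=lambda t:np.array([255*np.cos(t)-52*np.sin(t),52*np.cos(t)+255*np.sin(t)])
for a,b in((.2,.38),(.38,.56)):
    print(";".join("0 %.4f %.4f 0 0 0 0"%tuple((f(t)-f(a))*[1e-3,-1e-3]) for t in np.linspace(a,b,13)[1:]))
E
```

```text
0 -0.0016 -0.0036 0 0 0 0;0 -0.0032 -0.0071 0 0 0 0;0 -0.0048 -0.0107 0 0 0 0;0 -0.0065 -0.0142 0 0 0 0;0 -0.0083 -0.0177 0 0 0 0;0 -0.0101 -0.0211 0 0 0 0;0 -0.0120 -0.0246 0 0 0 0;0 -0.0139 -0.0280 0 0 0 0;0 -0.0159 -0.0313 0 0 0 0;0 -0.0179 -0.0347 0 0 0 0;0 -0.0199 -0.0380 0 0 0 0;0 -0.0221 -0.0413 0 0 0 0
0 -0.0022 -0.0032 0 0 0 0;0 -0.0044 -0.0065 0 0 0 0;0 -0.0066 -0.0096 0 0 0 0;0 -0.0090 -0.0128 0 0 0 0;0 -0.0113 -0.0159 0 0 0 0;0 -0.0137 -0.0190 0 0 0 0;0 -0.0162 -0.0220 0 0 0 0;0 -0.0187 -0.0250 0 0 0 0;0 -0.0212 -0.0280 0 0 0 0;0 -0.0238 -0.0309 0 0 0 0;0 -0.0264 -0.0338 0 0 0 0;0 -0.0291 -0.0366 0 0 0 0
```

Force is about 5 N with a firm grip, so the lift is tracking well.

Request:
send_rows --targets "0 -0.0016 -0.0036 0 0 0 0;0 -0.0032 -0.0071 0 0 0 0;0 -0.0048 -0.0107 0 0 0 0;0 -0.0065 -0.0142 0 0 0 0;0 -0.0083 -0.0177 0 0 0 0;0 -0.0101 -0.0211 0 0 0 0;0 -0.012 -0.0246 0 0 0 0;0 -0.0139 -0.028 0 0 0 0;0 -0.0159 -0.0313 0 0 0 0;0 -0.0179 -0.0347 0 0 0 0;0 -0.0199 -0.038 0 0 0 0;0 -0.0221 -0.0413 0 0 0 0"

```text
time_s: 16.07
ee_pos: [572.9, 172.8, 145.6]
ee_rot: [179.7, 0.1, 125.0]
force: [5.7, 3.2, -1.9]
gripper_width: 14.3
gripper_force: 25.0
```

Request:
send_rows --targets "0 -0.0022 -0.0032 0 0 0 0;0 -0.0044 -0.0065 0 0 0 0;0 -0.0066 -0.0096 0 0 0 0;0 -0.009 -0.0128 0 0 0 0;0 -0.0113 -0.0159 0 0 0 0;0 -0.0137 -0.019 0 0 0 0;0 -0.0162 -0.022 0 0 0 0;0 -0.0187 -0.025 0 0 0 0;0 -0.0212 -0.028 0 0 0 0;0 -0.0238 -0.0309 0 0 0 0;0 -0.0264 -0.0338 0 0 0 0;0 -0.0291 -0.0366 0 0 0 0"

```text
time_s: 17.07
ee_pos: [550.0, 156.5, 183.0]
ee_rot: [179.6, 0.1, 125.0]
force: [7.2, 3.4, 1.2]
gripper_width: 14.6
gripper_force: 25.0
```

```bash
python3 - <<'E'
from workcell import env, eyes
from h import *
from plan import *
import cv2
s=env.state();print(s["ee_pos"],s["force"],s["gripper_width"],s["gripper_force"])
t=.56;r=np.sqrt(.5);up=np.array([r,r,0]);hd=np.array([-67,-67,34.])
Rt=R.from_rotvec(-t*np.array([1,-1,0])*r)
if Rt.apply(up)[2]<0: Rt=Rt.inv()
tip=lambda q:(lambda v:np.r_[w(v[0],v[1]),v[2]])(hd+Rt.apply(np.array(q,float)-hd))
for n in("top","scene","wrist"):
    g=eyes.grab_frame(n);cv2.imwrite(f"pics/e_{n}.png",g["image"])
    print(n,"corner,floor along, rimcorners:",[proj(g,tip(q)).round(0).tolist() for q in [(-47,-80,48),(47,-80,48),(47,80,48),(-47,80,48),(-55,-88,110),(55,-88,110),(55,88,110),(-55,88,110)]])
E
```

```text
[549.95338307 156.50552656 182.99687598] [7.17411547 3.35411174 1.21764321] 14.568089575395955 24.989446699619293
top corner,floor along, rimcorners: [[335.0, 258.0], [343.0, 222.0], [279.0, 215.0], [272.0, 253.0], [346.0, 273.0], [357.0, 228.0], [283.0, 220.0], [274.0, 268.0]]
scene corner,floor along, rimcorners: [[396.0, 225.0], [368.0, 195.0], [333.0, 214.0], [366.0, 249.0], [418.0, 209.0], [384.0, 174.0], [347.0, 191.0], [388.0, 234.0]]
wrist corner,floor along, rimcorners: [[111.0, 208.0], [163.0, 288.0], [251.0, 181.0], [176.0, 80.0], [30.0, 224.0], [96.0, 335.0], [187.0, 206.0], [82.0, 54.0]]
```

The viewing quota is used up, so I'll let it settle and then check the canisters numerically. I'll rectify the wrist and top pictures onto the tipped pan's canister-top plane.

Request:
send_rows --targets "0 0 0 0 0 0 0;0 0 0 0 0 0 0;0 0 0 0 0 0 0;0 0 0 0 0 0 0;0 0 0 0 0 0 0;0 0 0 0 0 0 0;0 0 0 0 0 0 0;0 0 0 0 0 0 0;0 0 0 0 0 0 0;0 0 0 0 0 0 0"

```text
time_s: 18.05
ee_pos: [550.0, 156.5, 183.0]
ee_rot: [179.6, 0.1, 125.0]
force: [4.6, 3.4, 1.1]
gripper_width: 14.0
gripper_force: 25.0
```

```bash
cat > rect.py <<'E'
from workcell import env, eyes
from h import *
from plan import *
import cv2
p=env.state()["ee_pos"]; dz=p[2]-53.6
t=min(np.linspace(0,.8,801),key=lambda t:abs(52*np.cos(t)+255*np.sin(t)-52-dz)); print("theta",t)
r=np.sqrt(.5);hd=np.array([-67,-67,34.])
Rt=R.from_rotvec(-t*np.array([1,-1,0])*r)
if Rt.apply([r,r,0])[2]<0: Rt=Rt.inv()
tip=lambda q:(lambda v:np.r_[w(v[0],v[1]),v[2]])(hd+Rt.apply(np.array(q,float)-hd))
D={}
for n in("wrist","top","scene"):
    g=eyes.grab_frame(n)
    src=np.float32([proj(g,tip(q)) for q in [(-47,-80,64),(47,-80,64),(47,80,64),(-47,80,64)]])
    # rectified: col = (y+80)*3, row=(47-x)*3
    dst=np.float32([[0,282],[0,0],[480,0],[480,282]])
    im=cv2.warpPerspective(g["image"],cv2.getPerspectiveTransform(src,dst),(480,282)); D[n]=im
    gr=cv2.cvtColor(im,cv2.COLOR_BGR2GRAY)
    print(n); sm=cv2.resize(gr,(40,23),interpolation=cv2.INTER_AREA)
    for row in sm: print("".join("%x"%(v//16) for v in row))
    c=cv2.HoughCircles(cv2.medianBlur(gr,5),cv2.HOUGH_GRADIENT,1,40,param1=80,param2=18,minRadius=20,maxRadius=33)
    if c is not None: print([(round(a/3-80),round(47-b/3),round(R_/3,1)) for a,b,R_ in c[0][:8]])
E
python3 rect.py
```

```text
theta 0.5700000000000001
wrist
5544444456666666666666666666666666666666
4444445666666666666666666666666666666677
4444566666666666666666666666666666667777
4456777777777777777777777777776666777777
7aaaaaaaaaaaaaabbaaaaaabbbbbb88767777777
aaaaaaaaaaaaaabbbbbbbbbbbbbbcaa766777777
aaaaaaaaaaaaabbbbbbbbbbbbbbbcbb867777777
99998988aaaaaaaaaaabbbbbbbbbbbb866777777
77777777aaaaaaaaaabbbbbbbbbbbbb767777777
77777777aaaabbbbbbbbbbbbbbbbbbb766777777
77777777aaaabbbbbbbbbbbbbbbbbba767777777
77777777aaabbbbbbbbbbbbbbbbbba8766777777
77777777aabbbbbbbbbbbbbbbbbba88767777777
77777777aabbbbbbbbbbbbbbbbbb988766777777
77777777abbbbbbbbbbbbbbbbbb9888767777777
77777778aaabbaaabaaabbbbbbb9888667777777
77777778999999999999abbbbbb8888667777777
77777899a98999999aa99bbbbbb8888667777777
777999aaa99aaa9aa998abbbbba8888667777777
78bacaabacbbabca997788888ba7888667777777
7967abb779c977ba877777777a77888667777777
7877aa9779b977b8777777777967888667777777
789aa789ba78ab97777777777897888667777777
[(-46, -38, np.float32(8.5)), (-67, -38, np.float32(8.5)), (-28, -37, np.float32(9.3)), (28, -38, np.float32(8.7))]
top
777776
[... 1216 characters left out ...]
555
5555556677888888888887666555555555555555
5555556677888888888887666555555555555555
5555555678888888888887666555555555555555
5555556678888888888887666555555555555555
5555556678888888888887666555555555555555
5555556677888888888887666555555555555555
5565556678888888888887666555555555555555
5555556678888999999987666555555555555555
6555556678889999999987666555555555555555
5555566678889999999987666555555555555555
5655566678899999999987666555555555555555
5555566678999999999987666555555555555555
6666666778999999999987666555555555555555
6678888899999998888877666555555555555555
6678888889988998888776666555555555555555
6667887788876788877776666555555555555555
7778998888876777766666665555555555555555
```

```bash
cat >> rect.py <<'E'
import sys
g=eyes.grab_frame("wrist")
src=np.float32([proj(g,tip(q)) for q in [(-62,-95,64),(-10,-95,64),(-10,45,64),(-62,45,64)]])
im=cv2.warpPerspective(g["image"],cv2.getPerspectiveTransform(src,np.float32([[0,52],[0,0],[140,0],[140,52]])),(140,52))
gr=cv2.cvtColor(im,cv2.COLOR_BGR2GRAY); hs=im.max(2).astype(int)-im.min(2)
print("fine: cols y -95..45 by 1.4, rows x -10..-62 by 2")
for row in cv2.resize(gr,(100,26),interpolation=cv2.INTER_AREA): print("".join("%x"%(v//16) for v in row))
E
python3 rect.py | sed -n '/fine/,$p'
```

```text
fine: cols y -95..45 by 1.4, rows x -10..-62 by 2
7777777777777777777777777777777779abbabbbbbbbbbbbbbbbbbbbbbbbbbbbbbbbbbbbbbbbbbbbbbbbbbbbb9988888888
7777777777777777777777777777777779aaabbbbbbbbbbbbbbbbbbbbbbbbbbbbbbbbbbbbbbbbbbbbbbbbbbbba7888888888
7777777777777777777777777777777779aabbbbbbbbbbbbbbbbbbbbbbbbbbbbbbbbbbbbbbbbbbbbbbbbbbbbbb8888888888
7777777777777777777777777777777779abaaaaaabbbbbbaaaa9abbbbbb99aaaabbbbbbbbbbbbbbbbbbbbbbb97888888888
7777777777777777777777777777777779988999999aaa989999999aba98999999abbbbbbbbbbbbbbbbbbbbb988888888888
777777777777777777777777777777778999999999988899999999988899999a9999abbbbbbbbbbbbbbbbbba888888888888
777777777777777777777777777778899999a999888999999a99988999999aa99999abbbbbbbbbbbbbbbbaaa888888888888
777777777777777777777777778899999aa99988999999aa998889999aaaaa999999abbbbbbbbbbbbbbba988878888888887
777777777777777777777778889999aaaa988899999aa9998899999aaaaaa9999989abbbbbbbbbbbbbba8889888888888888
7777777777777777777788999999aa9999898899aaaa999999999aaaaaa99999888abbbbbbbbbbbbba99aa99878888888887
777777777777777779bccccbbaaaaabccddccba9
[... 875 characters left out ...]
7777777777777777777777777777777777777777777777777777777777777777777777777777777777788888888887
7777777777777777777777777777777777777777777777777777777777777777777777777777777777777777788888888887
7777777777777777777777777777777777777777777777777777777777777777777777777777777777777777788888888887
7777777777777777777777777777777777777777777777777777777777777777777777777777777777776667888888888887
7777777777777777777777777777777777777777777777777777777777777777777777777777777777777777788888888887
7777777777777777777777777777777777777777777777777777777777777777777777777777777777777777788888888887
7777777777777777777777777777777777777777777777777777777777777777777777777777777777777777788888888887
```

Three canisters lie in the corner (y ≈ -67, -48, -28 along the -x wall), but the fourth sits at y ≈ +27 by that wall. I'll lift further and re-check.

```bash
python3 - <<'E'
import numpy as np
f=lambda t:np.array([255*np.cos(t)-52*np.sin(t),52*np.cos(t)+255*np.sin(t)])
a,b=.565,.73
print(";".join("0 %.4f %.4f 0 0 0 0"%tuple((f(t)-f(a))*[1e-3,-1e-3]) for t in np.linspace(a,b,9)[1:]))
E
python3 rect.py | grep "^\[" | head -1
```

```text
0 -0.0038 -0.0038 0 0 0 0;0 -0.0076 -0.0076 0 0 0 0;0 -0.0115 -0.0113 0 0 0 0;0 -0.0155 -0.0148 0 0 0 0;0 -0.0196 -0.0183 0 0 0 0;0 -0.0237 -0.0218 0 0 0 0;0 -0.0279 -0.0251 0 0 0 0;0 -0.0322 -0.0284 0 0 0 0
[(-50, -37, np.float32(9.3)), (-31, -38, np.float32(8.9)), (21, -37, np.float32(9.0)), (-66, -38, np.float32(8.2))]
```

Request:
send_rows --targets "0 -0.0038 -0.0038 0 0 0 0;0 -0.0076 -0.0076 0 0 0 0;0 -0.0115 -0.0113 0 0 0 0;0 -0.0155 -0.0148 0 0 0 0;0 -0.0196 -0.0183 0 0 0 0;0 -0.0196 -0.0183 0 0 0 0;0 -0.0196 -0.0183 0 0 0 0;0 -0.0196 -0.0183 0 0 0 0;0 -0.0196 -0.0183 0 0 0 0;0 -0.0196 -0.0183 0 0 0 0;0 -0.0196 -0.0183 0 0 0 0;0 -0.0196 -0.0183 0 0 0 0"

```text
time_s: 19.6
ee_pos: [534.6, 145.6, 202.0]
ee_rot: [179.4, 0.1, 125.0]
force: [6.5, 5.3, 1.7]
gripper_width: 14.3
gripper_force: 25.0
```

```bash
python3 rect.py | sed -n '1p;/^\[/p;/fine/,$p'
```

```text
theta 0.678
[(-10, -36, np.float32(8.2)), (-68, -38, np.float32(7.0)), (-48, -37, np.float32(9.3)), (-30, -36, np.float32(9.3))]
fine: cols y -95..45 by 1.4, rows x -10..-62 by 2
777777777777787777777777777777778888abbbbbbbbbbbbbbbbbbbbbbbbbbbbbbbbbbbbbbbbbbbbbbaaaaabba888876666
777777777777777777777777777788888889abbbbbbbbbbbbbbbbbbabbbbbbbbbaabbbbbbbbbaaaabbbaaaaabb9888876666
777777777778777777777777777888888889abaaaa9aabbbbba9aaaaaabbba99999aaabaaa999aaaaabaaaaba87888876666
7777777777888777777777777778888888889999aaaaaaaa999aaaaaaaaa999aaaaaaaa9999aaaaaaaaaaaaa887888876666
7777777777888877777777777888888888899aaaaaaaa9999aaaaaaa99999aaaaaaa98899aaaaaaaaaaaaaba888888876666
7777777777888877787777778888888899aaaaaaaa9999aaaaaaaa9999aaaaaaa99899aaaaaaaaaaa9aaaaaa887888876666
7777777777888777777778888878889aaaaaaaaa9999aaaaaaaa9999aaaaaaaa9899aaaaaaaaaaaa99aaa977888888876666
77777777778777777777788878899aaaaaaaa9999aaaaaaaaa9999aaaaaaa99899aaaaaaaaaaaa9989aaa877888888876666
77777777788877777777888899aaaaaaaaa9999aaaaaaaa9899aaaaaaaa98899aaaaaaaaaaaa99889aba9777887888876666
777777777788
[... 1004 characters left out ...]
8888887777777777777777777777777777777777777777777777777777777777777777777777777778888888766666
7778888888877777777777777777777777777777777777777777777777777777777777777777777777777788878888766666
7788888777777777777777777777777777777777777777777777777777777777777777777777777777777778878888766667
8888877777777777777777777777777777777777777777777777777777777777777777777777777777777777778888766677
8877777777777777777777777777777777777777777777777777777777777777777777777777777777777788888888766666
7777777777777777777777777777777777777777777777777777777777777777777777777777777777777888878888766667
7777777777777777777777777777777777777777777777777777777777777777777777777777777777777888878888766667
```

Request:
send_rows --targets "0 0 0 0 0 0 0;0 0 0 0 0 0 0;0 0 0 0 0 0 0;0 0 0 0 0 0 0;0 0 0 0 0 0 0;0 0 0 0 0 0 0;0 0 0 0 0 0 0;0 0 0 0 0 0 0;0 0 0 0 0 0 0;0 0 0 0 0 0 0;0 0 0 0 0 0 0;0 0 0 0 0 0 0"

```text
time_s: 20.8
ee_pos: [534.6, 145.6, 202.0]
ee_rot: [179.4, 0.1, 125.0]
force: [7.2, 3.9, 3.6]
gripper_width: 14.5
gripper_force: 25.0
```

```bash
python3 rect.py | sed -n '1p;/^\[/p;/fine/,$p' | sed -n '1,3p;13,18p'
```

```text
theta 0.678
[(-48, -36, np.float32(9.6)), (-12, -36, np.float32(8.9)), (-30, -36, np.float32(9.7)), (-68, -37, np.float32(7.1))]
fine: cols y -95..45 by 1.4, rows x -10..-62 by 2
777777777788777777889aaaa99aaaaabbabbaaaaaaaaabbba9aaaaaaaabbbbaaaaaaaaaaa9998789aaa9777887888876666
777777777787777789bcdddccbbaaabcdcccdccbaaabcdccddccbaaabcccbbddcbaaaaaa9998777777887777888888876666
7777777778887779bdcbaaacdcbabccb9889bcdbabcca8889bddcbbcc98788acdcbaaaa99877777777777777887888876667
777777777887778bb9776789bddccb8765689bddcbb8775678acdcbb8756668acdcaa9987777777777777777888888876666
77777777788778ab86667767acdcb86777757acdbb866777579bdcb856886689cdb998877777777777777778887888876666
7777777778888899877887789cdca767887789cdbb85788778accbb877887669cdb887777777777777777778888888876666
```

All four are at rest in a touching row in the corner; the farthest is about 64–70 mm from it. Handing in.

```bash
python3 -c "
from workcell import env
print(env.job_done())"
```

```text
the job is handed in; nothing more can be done
None
```

I handed the job in with the pan home, the catch across its end and the cradle held at about 0.68 rad by the handle. All four canisters were at rest in the low corner, the farthest about 64–70 mm from it (limit 75 mm); no verdict came back.

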